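# Uncap the blue port

### The arm

A 6-joint arm with a two-finger parallel gripper is mounted at the origin on the work surface. World frame = base frame: x ahead of the robot, y to its left, z up, the work surface at z = 0. Lengths are in m, angles in rad, forces in N, time in s.
With the tool pointing down it reaches from about 0.35 to 0.875 m from the base axis. Payload 4.2 kg.
Tool frame: the origin (TCP) lies midway between the tips of the shut fingers; the grasp point (between the pads) lies 19 mm behind it (pinch_z is the distance from the TCP to the grasp point, in m); z points along the fingers, y is the line along which they close (so a half turn about z gives the same grasp; the last joint's range is limited). The gripper opens to 87 mm and grips with 3 to 60 N. Pads are 19 mm wide; open, the fingers measure 117 mm over their backs; the gripper's body (75 mm by 190 mm) begins 51 mm behind the grasp point.
Start: joints at [0.259, 0.385, 0.008, 0, -1.194, -0.259], TCP at [0.625, 0, 0.223] pointing down, gripper open.
Joint ranges: [-3.14, 3.14], [-1.21, 2.06], [-1.07, 1.41], [-3.16, 2.05], [-2.99, -0.16], [-3.1, 3.1]. Speed limits (rad/s): [2.79, 2.79, 3.14, 3.14, 3.14, 3.14].

### API

Orientations are given as a rotation vector (axis times angle).
In Python, from station import state, read_camera, get_calibration, close_job, pinch_z gives the robot as it stands. The module is installed in compiled form; this text tells all that it offers.
- The arm moves only by the tool play_rows, never from a script. Its arguments are lists of equal length, an entry for each row: "delta_rot": the turn, a rotation vector about the tool's x, y, z in degrees, a list of three; "linear": the shift along the tool's x, y, z in m, a list of three; "jaw": the gripper command: -1 is shut, 1 is fully open, values between are in proportion. In form: {"delta_rot": [[ax, ay, az], ...], "linear": [[x, y, z], ...], "jaw": [jaw, ...]}. A call has 1 to 12 rows; each row is the pose to reach, as a shift and turn from the pose commanded when the call began, along the tool's axes at that moment; what a row does not reach only later rows make up. A row lasts 1/10 s, in which the tool goes at most 50 mm and 8.59 degrees, less where a joint would pass 70% of its speed; a pose out of reach is approached as far as the arm can. A call with a gripper value outside its range is refused whole. The fingers move at their own pace and stop on an object; the grip force is fixed at half the most. Time passes only in rows, so rows that repeat a pose let the fingers close. It gives the time, the measured TCP pose, the force, the opening and the grip force at its end, in the units of the state.
- state(): the state, without advancing time (a new reading comes with each control period).
- read_camera(name): name is "scene" or "side" or "wrist"; returns the picture (384x512x3 uint8, red, green, blue); there is no depth.
- get_calibration(name): a dict with "fx", "fy", "cx", "cy" (pixels), "rvec" (rotation vector, rad) and "tvec" (3), from world to camera coordinates, as OpenCV has them. Camera axes: x right, y down, z forward; pixel columns grow to the right and rows downward; lengths in m; the calibration is good to about 2 mm. A picture is of the moment at which its call begins: read the wrist's pose just before it. get_calibration takes no time and is no camera call; for the wrist camera it gives the pose at the moment of the call.
- close_job(): hands the job in; it is judged then, once.
The state is a dict: "time_s": time; "qpos": joint angles; "joint_vel": joint speeds; "joint_efforts": joint torques, N m; "position": TCP position; "tool_rot": TCP orientation; "contact_force": force on the tool from outside, world axes, zero at the start; "ft_torque": the same for the moment, N m; "finger_gap": finger opening in m; "finger_force": force on a finger pad.
Only numpy, scipy, OpenCV 4.12 (cv2) and the standard library are available. Lean on these libraries where they do the work, as an engineer would, in place of code of your own. Each camera call takes 0.05 s, during which the arm holds its last target. There are 200 camera calls.

### The job

One port of this junction box is about to be used: unscrew its blue winged cap (about a quarter turn anticlockwise seen from above frees its coarse thread; do not wrench it off), lift it off and set it down, without dropping it, right way up in the steel tray. Leave the grey and yellow caps on their ports.

Things in the scene. Friction and masses are not known exactly. Their poses are not given: they have to be found in the camera images.
- blue_cap_wing (a point): Grip point of the loose blue plastic cap (60 g, 58 mm tall): a round skirt 50 mm across, 22 mm tall, open below, and on it one upright wing 44 mm long, 12 mm thick, 36 mm tall, to be pinched across its thickness. The point lies on the cap's axis in the wing, 22 mm above the skirt's flat top, 14 mm below the wing's top, 44 mm above the rim. z up, x along the wing, y across it.
- blue_cap: The same cap; origin at its rim's centre. It starts 2 to 15 degrees looser than hand-tight (wing square across the box's long side). Coarse thread with play: it turns easily without being raised, cannot lift until 60 degrees anticlockwise (from above) of hand-tight, is free from there to a stop at 145 (wing parallel to the long side: well free), then lifts straight up off a 16 mm barrel.
- grey_cap_wing (a point): The grey screw cap, same build as the blue one: a bystander; origin and axes as for the blue cap.
- yellow_cap_wing (a point): The yellow screw cap, same build as the blue one: a bystander; origin and axes as for the blue cap.
- box: The fixed dark junction box, 130 x 320 mm and 60 mm tall, lying flat; origin at the centre of its underside, x across the short side, y along the long side, z up. Three ports stand in a row on top at y = -95, 0 and +95 mm, on aluminium rings whose tops, where the caps' rims rest, are 63 mm above the work surface. Which cap is on which port varies.
- tray: The fixed shallow square steel tray, 150 x 150 mm outside, walls 4 mm thick and 22 mm tall, open above; origin at the centre of its underside, z up, sides along x and y; its inner floor is about 4 mm above the work surface.
Things that resemble listed ones, but are neither listed nor needed, are in the scene too. Of the things that look like the blue_cap, the larger one is meant. There is more than one size of the tray; the one meant has the size given above.

How it is judged:
By the outcome, as a careful person would: the job done as asked, in the order asked, and still so for the second after the job is handed in, with the robot touching nothing.
It also fails if it takes over 42 s, if anything falls off the work surface, if the arm or the gripper's body presses on something with over 40 N, if the wrist force passes 120 N, or if a joint passes its speed limit or range.

## Working session

There is one attempt and no reset: what is moved stays moved. The work goes in short steps, Python scripts to look and compute and a tool call to move; the robot and the scene stay as the last step left them, time stands still between calls to the robot, and variables do not carry over. Pictures are saved under pics/ and viewed, at most 10 in all, crops included, and the job is handed in when it is done.

Besides the shell and the picture viewer there is one more tool, called after "Emit:" as a command line: name --argument value ..., lists and objects as JSON in quotes. play_rows: Moves the arm, as the interface text tells. Its arguments: {"type":"object","properties":{"delta_rot":{"type":"array"},"linear":{"type":"array"},"jaw":{"type":"array"}},"required":["delta_rot","linear","jaw"]}

```bash
mkdir -p pics; cat > h.py <<'E'
import numpy as np,cv2
from station import *
def grab(n,f=None):
    c=get_calibration(n); im=read_camera(n)[:,:,::-1].copy()
    if f: cv2.imwrite('pics/'+f,im)
    return c,im
def ray(c,u,v,z):
    R=cv2.Rodrigues(np.array(c['rvec'],float))[0]; t=np.array(c['tvec'],float).ravel()
    o=-R.T@t; d=R.T@np.array([(u-c['cx'])/c['fx'],(v-c['cy'])/c['fy'],1])
    return o+d*(z-o[2])/d[2]
E
python3 - <<'E'
from h import *
ims=[grab(n)[1] for n in('scene','side')]
for n,i in zip(('scene','side'),ims): cv2.imwrite(f'pics/{n}0.png',i)
print(state()); print(pinch_z if not callable(pinch_z) else pinch_z())
for n in('scene','side','wrist'):print(get_calibration(n))
E
```

```text
{'time_s': 0.1, 'qpos': array([ 2.58586122e-01,  3.85517687e-01,  6.75569121e-03, -4.43898731e-04,
       -1.19400505e+00, -2.58574072e-01]), 'joint_vel': array([ 0.00058485, -0.00298098,  0.00331285,  0.00176002,  0.00087677,
       -0.00042954]), 'joint_efforts': array([ 1.65357815e-04, -3.91689312e+01,  1.87934643e+01,  4.23187181e+00,
        1.34990664e-02, -6.93199490e-05]), 'position': array([6.24457598e-01, 9.33224099e-06, 2.21542054e-01]), 'tool_rot': array([ 2.22021468e+00, -2.22055148e+00, -2.11564760e-03]), 'contact_force': array([-0.20242476, -0.39763399,  0.6259538 ]), 'ft_torque': array([-0.00921444, -0.00297501,  0.02327384]), 'finger_force': 0.0, 'finger_gap': 0.08730035596962603}
0.0187
{'fx': 396.87563971048223, 'fy': 396.87563971048223, 'cx': 263.169030011423, 'cy': 192.27143179338776, 'rvec': array([ 1.38152867,  2.04384142, -0.98792447]), 'tvec': array([ 0.29503402, -0.24762603,  1.28012721])}
{'fx': 366.99345094167626, 'fy': 366.99345094167626, 'cx': 256.99763488667884, 'cy': 187.40357077050632, 'rvec': array([ 2.00385796, -0.68093882,  0.42823578]), 'tvec': array([-0.46467209,  0.22438264,  0.76698516])}
{'fx': 304.06359109302053, 'fy': 304.06359109302053, 'cx': 258.6862120237601, 'cy': 191.9835646825456, 'rvec': array([2.81707480e-03, 3.11364870e+00, 3.99161431e-01]), 'tvec': array([ 0.62332655, -0.03252607,  0.39063389])}
```

View pics/scene0.png

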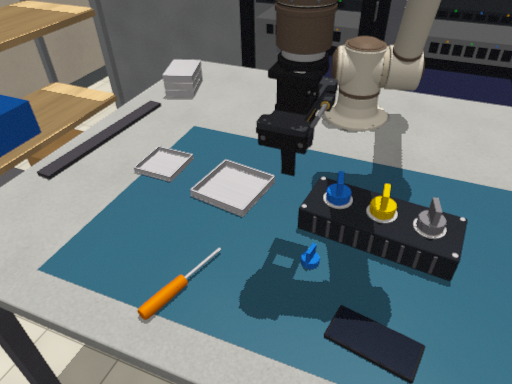

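View pics/side0.png

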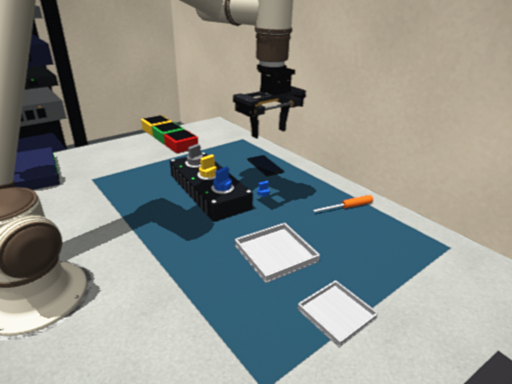

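Scene view: blue candidates are the cap on the box at (340,190) and the smaller loose one on the mat at (311,257). Tray candidates are the large one at (233,187) and the small one at (164,163). By the description I choose the cap on the box and the large tray, and check both by size.

```bash
python3 - <<'E'
from h import *
c,im=grab('scene'); hsv=cv2.cvtColor(im,cv2.COLOR_BGR2HSV)
cs,ims=grab('side'); 
def comps(im,lo,hi,amin=30):
    m=cv2.inRange(cv2.cvtColor(im,cv2.COLOR_BGR2HSV),lo,hi)
    n,l,s,ce=cv2.connectedComponentsWithStats(m)
    return [(s[i].tolist(),ce[i].round(1),l==i) for i in range(1,n) if s[i][4]>amin]
for cc,i,n in((c,im,'scene'),(cs,ims,'side')):
    for name,lo,hi in(('blue',(104,190,110),(125,255,255)),('yel',(22,150,100),(35,255,255))):
        for s,ce,_ in comps(i,lo,hi): print(n,name,s,ce,ray(cc,*ce,.09).round(3))
for cc,i,n in((c,im,'scene'),(cs,ims,'side')):
  for s,ce,mk in comps(i,(0,0,120),(180,60,255),300):
    cn=cv2.findContours(mk.astype(np.uint8),cv2.RETR_EXTERNAL,cv2.CHAIN_APPROX_SIMPLE)[0][0]
    r=cv2.approxPolyDP(cv2.convexHull(cn),6,True)[:,0]
    if s[4]<6000: print(n,'white',s,[ray(cc,*map(float,p),.022)[:2].round(3).tolist() for p in r])
# box top corners from the scene
for p in((310,184),(463,225),(453,254),(302,211)): print('box',p,ray(c,*p,.06).round(3))
# ring centres
for p in((338,200),(382,212),(430,227)): print('ring',p,ray(c,*p,.063).round(3))
a=cv2.resize(im[150:280,270:470],None,fx=4,fy=4,interpolation=cv2.INTER_CUBIC)
cv2.imwrite('pics/crop1.png',a)
E
```

```text
scene blue [0, 95, 28, 21, 305] [  9.1 103.6] [ 0.469 -0.93   0.09 ]
scene blue [327, 171, 24, 34, 481] [338.8 191.1] [0.518 0.063 0.09 ]
scene blue [301, 243, 19, 26, 291] [309.9 257.8] [0.719 0.061 0.09 ]
scene yel [370, 183, 27, 37, 606] [383.3 204.6] [0.528 0.156 0.09 ]
side blue [214, 167, 18, 23, 175] [222.  180.4] [0.503 0.049 0.09 ]
side blue [257, 181, 12, 15, 140] [262.7 188.1] [ 0.569 -0.052  0.09 ]
side yel [141, 119, 31, 16, 172] [151.4 125. ] [0.531 0.576 0.09 ]
side yel [199, 155, 18, 22, 289] [207.2 166. ] [0.518 0.151 0.09 ]
scene white [43, 18, 62, 66, 2640] [[-0.534, -1.512], [-0.025, -1.014], [0.172, -1.057], [-0.209, -1.522]]
scene white [0, 40, 50, 59, 2106] [[-0.147, -1.519], [0.199, -1.078], [0.33, -1.071], [0.332, -1.165], [0.025, -1.526]]
scene white [338, 44, 86, 52, 2707] [[-0.621, 0.155], [-0.272, 0.16], [-0.111, -0.005], [-0.124, -0.059], [-0.234, -0.114], [-0.583, -0.19]]
scene white [190, 159, 85, 51, 2058] [[0.554, -0.282], [0.408, -0.262], [0.431, -0.114], [0.574, -0.134]]
scene white [14, 313, 162, 71, 4034] [[0.968, -0.067], [1.031, -0.222], [0.968, -0.389]]
scene white [0, 345, 30, 39, 606] [[1.02, -0.36], [1.049, -0.268], [1.065, -0.308]]
side white [0, 0, 16, 151, 1310] [[1.544, 10.293], [0.047, 0.818], [1.251, 10.346]]
side white [229, 0, 59, 29, 1201] [[3.807, 3.389], [3.355, 3.473], [6.321, 8.467], [8.905, 8.971]]
side white [235, 223, 85, 60, 2555] [[0.578, -0.143], [0.55, -0.289], [0.394, -0.278], [0.429, -0.118]]
box (310, 184) [ 0.479 -0.009  0.06 ]
box (463, 225) [0.496 0.313 0.06 ]
box (453, 254) [0.585 0.297 0.06 ]
box (302, 211) [0.574 0.002 0.06 ]
ring (338, 200) [0.515 0.064 0.063]
ring (382, 212) [0.519 0.157 0.063]
ring (430, 227) [0.529 0.252 0.063]
```

View pics/crop1.png

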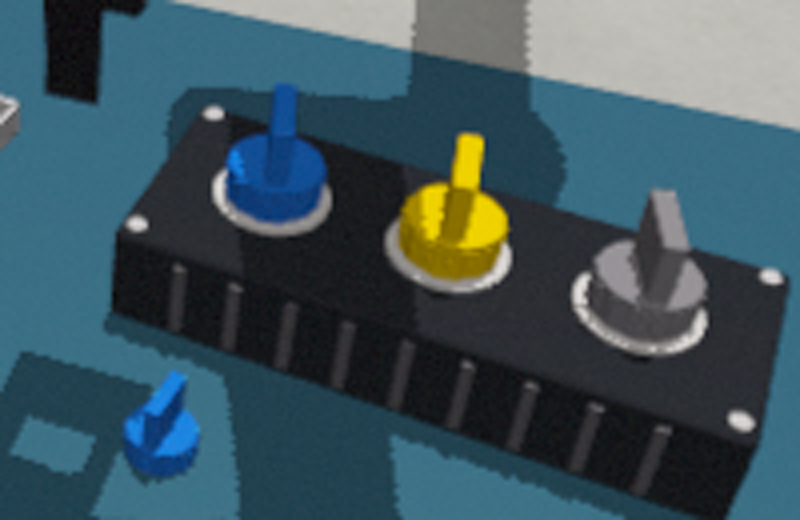

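The crop shows the blue cap on the end port (full size, wing nearly across the box) and a clearly smaller blue one on the mat. The large tray measures about 147 mm, which matches. I'll move above the cap and turn the fingers across the wing.

Emit:
play_rows --delta_rot '[[0,0,90],[0,0,90],[0,0,90],[0,0,90],[0,0,90],[0,0,90],[0,0,90],[0,0,90],[0,0,90],[0,0,90],[0,0,90],[0,0,90]]' --linear '[[-0.063,0.11,0],[-0.063,0.11,0],[-0.063,0.11,0],[-0.063,0.11,0],[-0.063,0.11,0],[-0.063,0.11,0],[-0.063,0.11,0],[-0.063,0.11,0],[-0.063,0.11,0],[-0.063,0.11,0],[-0.063,0.11,0],[-0.063,0.11,0]]' --jaw '[0,0,0,0,0,0,0,0,0,0,0,0]'

```text
time_s: 1.4
position: [0.5148, 0.063, 0.2224]
tool_rot: [0.0, -3.141, 0.0]
contact_force: [-0.2, -0.3, -0.4]
finger_gap: 0.0434
finger_force: 0.0
```

```bash
python3 - <<'E'
from h import *
c,im=grab('wrist','w1.png'); s=state(); print(s['time_s'],s['qpos'].round(3),s['position'],s['tool_rot'],s['finger_gap'])
E
```

```text
1.45 [ 0.435  0.204 -0.25  -0.    -1.117 -2.004] [0.51486302 0.06299253 0.2224457 ] [ 2.47075518e-03 -3.14134417e+00  8.19532681e-05] 0.04347348812367837
```

View pics/w1.png

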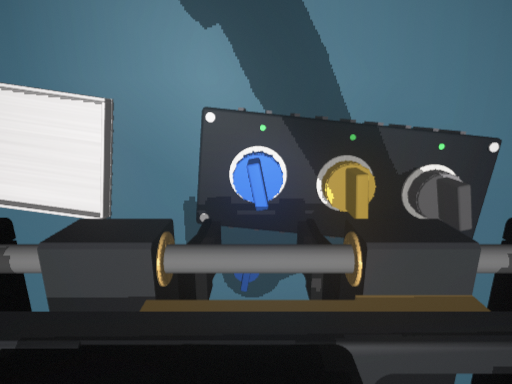

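Wrist view: the blue cap's ring is around (258,175), with the wing's lighter top running from about (254,160) to (265,207). Yellow (346,187) and grey (437,195) are to the right, and the tray is at left. Next I measure the wing top and ring.

```bash
python3 - <<'E'
from h import *
c=get_calibration('wrist'); im=cv2.imread('pics/w1.png'); hsv=cv2.cvtColor(im,cv2.COLOR_BGR2HSV)
roi=np.zeros(im.shape[:2],np.uint8); roi[140:215,225:295]=255
b=cv2.inRange(hsv,(104,150,60),(125,255,255))&roi
print('V pct',np.percentile(hsv[...,2][b>0],[5,25,50,75,95]),'S',np.percentile(hsv[...,1][b>0],[5,25,50,75,95]))
for y in range(155,212,6): print(y,[tuple(map(int,hsv[y,x][1:])) for x in range(243,275,3)])
# ring: bright, grey
def ring(x0,x1,y0,y1):
    g=np.zeros_like(roi); g[y0:y1,x0:x1]=255
    m=cv2.inRange(hsv,(0,0,110),(180,80,255))&g
    p=cv2.findNonZero(m); h=cv2.convexHull(p); e=cv2.fitEllipse(h); return e,ray(c,*e[0],.063).round(4)
print(ring(222,296,138,216))
for t in (60,100,140,180): 
    pass
# box top corner screws
for p in((210,117),(494,147),(204,217)): print(p,ray(c,*p,.061).round(3))
a=cv2.resize(im[140:220,220:300],None,fx=7,fy=7,interpolation=cv2.INTER_NEAREST); cv2.imwrite('pics/w1c.png',a)
E
```

```text
V pct [133. 230. 240. 241. 243.] S [161. 164. 167. 170. 174.]
155 [(10, 176), (146, 129), (165, 161), (165, 224), (165, 221), (165, 220), (165, 222), (166, 183), (163, 138), (134, 120), (2, 240)]
161 [(162, 243), (163, 243), (157, 115), (160, 118), (161, 119), (160, 115), (164, 239), (163, 243), (162, 243), (163, 243), (166, 234)]
167 [(163, 242), (167, 221), (167, 240), (166, 241), (163, 242), (166, 237), (164, 163), (163, 242), (163, 242), (162, 242), (163, 242)]
173 [(164, 241), (164, 242), (173, 224), (167, 240), (165, 241), (163, 242), (167, 145), (164, 242), (165, 241), (165, 241), (166, 241)]
179 [(166, 241), (167, 241), (173, 196), (169, 240), (166, 241), (164, 241), (173, 226), (170, 231), (167, 241), (167, 241), (167, 241)]
185 [(168, 240), (169, 240), (168, 240), (171, 236), (169, 240), (167, 241), (166, 242), (164, 118), (167, 241), (168, 240), (168, 240)]
191 [(171, 239), (169, 240), (170, 240), (176, 211), (170, 239), (169, 239), (168, 240), (177, 212), (170, 236), (169, 239), (169, 239)]
197 [(158, 227), (171, 239), (171, 239), (175, 220), (172, 237), (171, 239), (170, 239), (174, 233), (172, 159), (171, 239), (81, 213)]
203 [(86, 68), (89, 69), (88, 67), (123, 87), (177, 208), (171, 238), (171, 238), (173, 237), (173, 143), (85, 69), (86, 68)]
209 [(98, 57), (97, 58), (99, 59), (98, 60), (124, 68), (173, 149), (175, 149), (163, 114), (134, 84), (101, 58), (95, 59)]
(((257.58367919921875, 173.9021453857422), (57.57462692260742, 58.29729080200195), 87.48048400878906), array([0.5093, 0.0624, 0.063 ]))
(210, 117) [0.45  0.013 0.061]
(494, 147) [0.481 0.313 0.061]
(204, 217) [0.559 0.002 0.061]
```

View pics/w1c.png

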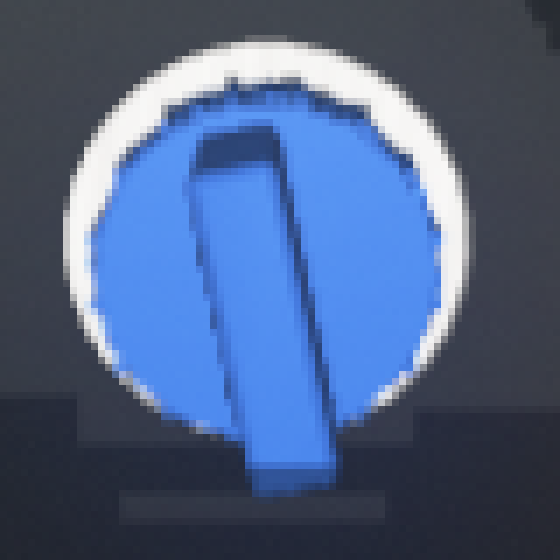

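The crop gives the wing's top-face corners, in full-image pixels: (247.6,165.4), (259.6,163.6), (267.9,206), (255.3,207.1).

```bash
python3 - <<'E'
from h import *
c=get_calibration('wrist')
P=np.array([ray(c,u,v,.121)[:2] for u,v in((247.6,165.4),(259.6,163.6),(267.9,206),(255.3,207.1))])
print(P.round(4),P.mean(0)); 
for d in(P[2]-P[1],P[3]-P[0],P[2:].mean(0)-P[:2].mean(0)): print(np.degrees(np.arctan2(d[1],d[0])),np.linalg.norm(d))
q=[ray(c,u,v,.061)[:2] for u,v in((210,117),(494,147))]; d=q[1]-q[0]; print('box yaw',-np.degrees(np.arctan2(d[0],d[1])))
print(state()['position'])
E
```

```text
[[0.4902 0.0539]
 [0.4886 0.0644]
 [0.5275 0.072 ]
 [0.5286 0.0605]] [0.50873751 0.06269289]
11.037241877655198 0.03963056092724481
9.861558700655769 0.038925690571672195
10.4546750653786 0.03927605866922249
box yaw -5.8660108658710595
[0.51486302 0.06299253 0.2224457 ]
```

Emit:
play_rows --delta_rot '[[0,0,-5],[0,0,-10],[0,0,-10],[0,0,-10],[0,0,-10],[0,0,-10],[0,0,-10],[0,0,-10],[0,0,-10],[0,0,-10],[0,0,-10],[0,0,-10]]' --linear '[[0.006,0,0.03],[0.006,0,0.06],[0.006,0,0.085],[0.006,0,0.105],[0.006,0,0.12],[0.006,0,0.128],[0.006,0,0.132],[0.006,0,0.132],[0.006,0,0.132],[0.006,0,0.132],[0.006,0,0.132],[0.006,0,0.132]]' --jaw '[0,0,0,0,0,0,0,0,-1,-1,-1,-1]'

```text
time_s: 2.65
position: [0.5092, 0.0631, 0.091]
tool_rot: [-0.274, 3.129, 0.0]
contact_force: [-0.7, 1.2, -0.5]
finger_gap: 0.0191
finger_force: 0.0
```

Emit:
play_rows --delta_rot '[[0,0,0],[0,0,0],[0,0,0],[0,0,0]]' --linear '[[0,0,0],[0,0,0],[0,0,0],[0,0,0]]' --jaw '[-1,-1,-1,-1]'

```text
time_s: 3.05
position: [0.5091, 0.063, 0.0908]
tool_rot: [-0.274, 3.129, -0.0]
contact_force: [-0.4, -0.7, 2.1]
finger_gap: 0.0119
finger_force: 30.0
```

Emit:
play_rows --delta_rot '[[0,0,-5],[0,0,-10],[0,0,-15],[0,0,-20],[0,0,-25],[0,0,-30],[0,0,-35],[0,0,-40],[0,0,-45],[0,0,-50]]' --linear '[[0,0,0],[0,0,0],[0,0,0],[0,0,0],[0,0,0],[0,0,0],[0,0,0],[0,0,0],[0,0,0],[0,0,0]]' --jaw '[-1,-1,-1,-1,-1,-1,-1,-1,-1,-1]'

```text
time_s: 4.05
position: [0.5092, 0.0625, 0.0908]
tool_rot: [1.576, -2.718, 0.001]
contact_force: [-0.5, -2.5, 3.0]
finger_gap: 0.012
finger_force: 30.0
```

Emit:
play_rows --delta_rot '[[0,0,-5],[0,0,-10],[0,0,-15],[0,0,-20],[0,0,-25],[0,0,-30],[0,0,-35],[0,0,-40],[0,0,-45],[0,0,-50],[0,0,-50]]' --linear '[[0,0,0],[0,0,0],[0,0,0],[0,0,0],[0,0,0],[0,0,0],[0,0,0],[0,0,0],[0,0,0],[0,0,0],[0,0,0]]' --jaw '[-1,-1,-1,-1,-1,-1,-1,-1,-1,-1,-1]'

```text
time_s: 5.15
position: [0.5094, 0.0621, 0.0908]
tool_rot: [2.573, -1.801, 0.002]
contact_force: [2.1, -6.1, 1.8]
finger_gap: 0.0117
finger_force: 30.0
```

```bash
python3 - <<'E'
from h import *
s=state(); print({k:np.round(v,3) for k,v in s.items()})
c,im=grab('side'); cv2.imwrite('pics/s2.png',cv2.resize(im[100:260,130:330],None,fx=3,fy=3))
E
```

```text
{'time_s': np.float64(5.15), 'qpos': array([ 0.439,  0.338, -0.442,  0.002, -0.791, -0.091]), 'joint_vel': array([ 0.003,  0.   , -0.   ,  0.   ,  0.003, -0.06 ]), 'joint_efforts': array([  2.665, -31.478,  14.126,   1.842,   0.178,   0.256]), 'position': array([0.509, 0.062, 0.091]), 'tool_rot': array([ 2.573e+00, -1.801e+00,  2.000e-03]), 'contact_force': array([ 2.136, -6.114,  1.829]), 'ft_torque': array([-1.64 , -0.575,  0.046]), 'finger_force': np.float64(29.999), 'finger_gap': np.float64(0.012)}
```

View pics/s2.png

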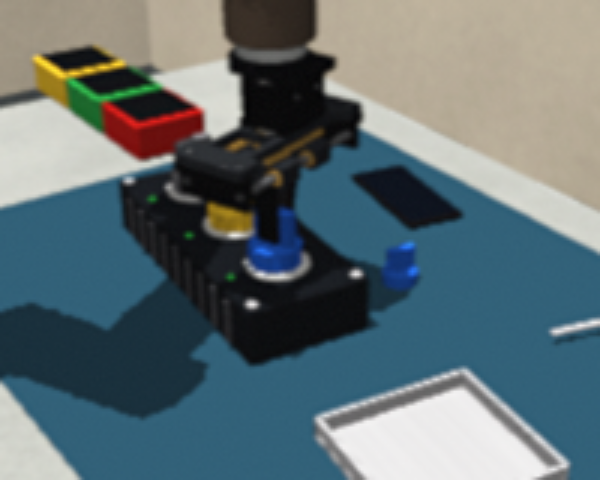

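The grip held: the cap has turned with the wing, now at about 110°, and the forces are small. I'll lift gently.

Emit:
play_rows --delta_rot '[[0,0,0],[0,0,0],[0,0,0],[0,0,0],[0,0,0],[0,0,0]]' --linear '[[0,0,-0.002],[0,0,-0.004],[0,0,-0.006],[0,0,-0.008],[0,0,-0.01],[0,0,-0.01]]' --jaw '[-1,-1,-1,-1,-1,-1]'

```text
time_s: 5.8
position: [0.509, 0.0621, 0.1001]
tool_rot: [2.57, -1.804, 0.001]
contact_force: [2.4, -4.8, -1.4]
finger_gap: 0.0116
finger_force: 30.0
```

Emit:
play_rows --delta_rot '[[0,0,0],[0,0,0],[0,0,0],[0,0,0],[0,0,0],[0,0,0],[0,0,0],[0,0,0]]' --linear '[[0,0,-0.005],[0,0,-0.01],[0,0,-0.018],[0,0,-0.03],[0,0,-0.05],[0,0,-0.075],[0,0,-0.09],[0,0,-0.09]]' --jaw '[-1,-1,-1,-1,-1,-1,-1,-1]'

```text
time_s: 6.6
position: [0.5106, 0.0638, 0.1939]
tool_rot: [-2.569, 1.798, -0.006]
contact_force: [-0.4, 0.9, -0.3]
finger_gap: 0.0117
finger_force: 30.0
```

```bash
python3 - <<'E'
from h import *
s=state(); p=s['position']; R=cv2.Rodrigues(s['tool_rot'])[0]
print(s['time_s'],p,s['contact_force'].round(1),s['finger_gap'])
print('shift',R.T@(np.array([.492,-.200,p[2]])-p), 'R',R.round(2).tolist())
E
```

```text
6.6 [0.51061337 0.06381652 0.19392325] [-0.4  0.9 -0.3] 0.011741812480173855
shift [ 0.24149891  0.10781124 -0.00079167] R [[0.34, -0.94, 0.01], [-0.94, -0.34, 0.0], [-0.0, -0.01, -1.0]]
```

Emit:
play_rows --delta_rot '[[0,0,0],[0,0,0],[0,0,0],[0,0,0],[0,0,0],[0,0,0],[0,0,0],[0,0,0],[0,0,0],[0,0,0],[0,0,0],[0,0,0]]' --linear '[[0.01,0.004,0],[0.03,0.013,0],[0.055,0.025,0],[0.085,0.038,0],[0.115,0.051,0],[0.145,0.065,0],[0.175,0.078,0],[0.205,0.091,0],[0.225,0.1,0],[0.236,0.105,0],[0.241,0.108,0],[0.241,0.108,0]]' --jaw '[-1,-1,-1,-1,-1,-1,-1,-1,-1,-1,-1,-1]'

```text
time_s: 7.8
position: [0.4894, -0.2006, 0.1899]
tool_rot: [2.572, -1.803, -0.002]
contact_force: [-0.9, 0.2, -0.5]
finger_gap: 0.012
finger_force: 30.0
```

Emit:
play_rows --delta_rot '[[0,0,0],[0,0,0],[0,0,0],[0,0,0],[0,0,0],[0,0,0],[0,0,0]]' --linear '[[0,0,0.02],[0,0,0.05],[0,0,0.08],[0,0,0.11],[0,0,0.125],[0,0,0.13],[0,0,0.13]]' --jaw '[-1,-1,-1,-1,-1,-1,-1]'

```text
time_s: 8.5
position: [0.49, -0.1997, 0.0602]
tool_rot: [2.574, -1.8, -0.001]
contact_force: [-1.1, -0.5, -0.3]
finger_gap: 0.012
finger_force: 30.0
```

```bash
python3 - <<'E'
from h import *
s=state(); print(s['time_s'],s['position'],s['contact_force'].round(1),s['finger_gap'])
a=grab('side')[1];b=grab('scene')[1]
a=cv2.resize(a[150:290,200:340],None,fx=3,fy=3);b=cv2.resize(b[110:250,150:290],None,fx=3,fy=3)
cv2.imwrite('pics/p1.png',np.hstack([a[:,:400],b[:,:400]]))
E
```

```text
8.5 [ 0.48997511 -0.19965555  0.06021447] [-1.1 -0.5 -0.3] 0.011951198398122477
```

View pics/p1.png

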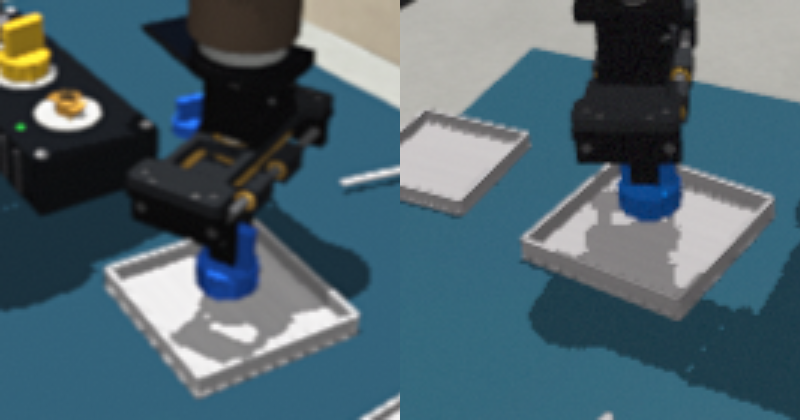

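The cap is upright over the middle of the tray and the brass port is bare. I'll lower it slowly.

Emit:
play_rows --delta_rot '[[0,0,0],[0,0,0],[0,0,0],[0,0,0],[0,0,0],[0,0,0],[0,0,0]]' --linear '[[0,0,0.008],[0,0,0.015],[0,0,0.02],[0,0,0.023],[0,0,0.025],[0,0,0.026],[0,0,0.026]]' --jaw '[-1,-1,-1,-1,-1,-1,-1]'

```text
time_s: 9.3
position: [0.4899, -0.2004, 0.0345]
tool_rot: [2.573, -1.802, -0.0]
contact_force: [0.5, -0.2, 0.7]
finger_gap: 0.0122
finger_force: 30.0
```

Emit:
play_rows --delta_rot '[[0,0,0],[0,0,0],[0,0,0],[0,0,0]]' --linear '[[0,0,0.001],[0,0,0.002],[0,0,0.003],[0,0,0.003]]' --jaw '[-1,-1,-1,-1]'

```text
time_s: 9.7
position: [0.49, -0.2004, 0.0318]
tool_rot: [-2.574, 1.802, -0.0]
contact_force: [-1.0, -1.0, 1.8]
finger_gap: 0.0117
finger_force: 30.0
```

Emit:
play_rows --delta_rot '[[0,0,0],[0,0,0],[0,0,0]]' --linear '[[0,0,0.0005],[0,0,0.001],[0,0,0.001]]' --jaw '[-1,-1,-1]'

```text
time_s: 10.0
position: [0.4901, -0.2004, 0.0318]
tool_rot: [2.574, -1.801, 0.001]
contact_force: [-2.9, 0.9, 8.8]
finger_gap: 0.0115
finger_force: 30.0
```

It's seated, with 9 N of contact force. Next I release and rise.

Emit:
play_rows --delta_rot '[[0,0,0],[0,0,0],[0,0,0],[0,0,0],[0,0,0],[0,0,0]]' --linear '[[0,0,0],[0,0,0],[0,0,0],[0,0,0],[0,0,0],[0,0,0]]' --jaw '[-0.2,-0.1,0,0,0,0]'

```text
time_s: 10.6
position: [0.4899, -0.2004, 0.0304]
tool_rot: [2.573, -1.802, -0.0]
contact_force: [-0.3, -0.3, -0.4]
finger_gap: 0.0422
finger_force: 0.0
```

Emit:
play_rows --delta_rot '[[0,0,0],[0,0,0],[0,0,0],[0,0,0],[0,0,0],[0,0,0],[0,0,0],[0,0,0]]' --linear '[[0,0,-0.01],[0,0,-0.03],[0,0,-0.06],[0,0,-0.1],[0,0,-0.14],[0,0,-0.16],[0,0,-0.16],[0,0,-0.16]]' --jaw '[0,0,0,0,0,0,0,0]'

```text
time_s: 11.4
position: [0.4896, -0.2002, 0.191]
tool_rot: [-2.572, 1.802, -0.001]
contact_force: [-0.1, 0.0, -0.7]
finger_gap: 0.0431
finger_force: 0.0
```

```bash
python3 - <<'E'
from h import *
s=state(); print(s['time_s'],s['position'],s['contact_force'].round(1),s['finger_gap'])
a=grab('side')[1];b=grab('scene')[1]
a=cv2.resize(a[140:290,160:360],None,fx=2,fy=2);b=cv2.resize(b[120:270,160:360],None,fx=2,fy=2)
c=cv2.resize(grab('scene')[1][160:270,280:480],None,fx=2,fy=2); w=cv2.resize(grab('wrist')[1],(293,220)); w=cv2.copyMakeBorder(w,0,0,0,107,cv2.BORDER_CONSTANT)
cv2.imwrite('pics/p2.png',np.vstack([np.hstack([a,b]),np.hstack([c,w])]))
E
```

```text
11.4 [ 0.489612   -0.20018721  0.19101596] [-0.1  0.  -0.7] 0.043056313347125785
```

View pics/p2.png

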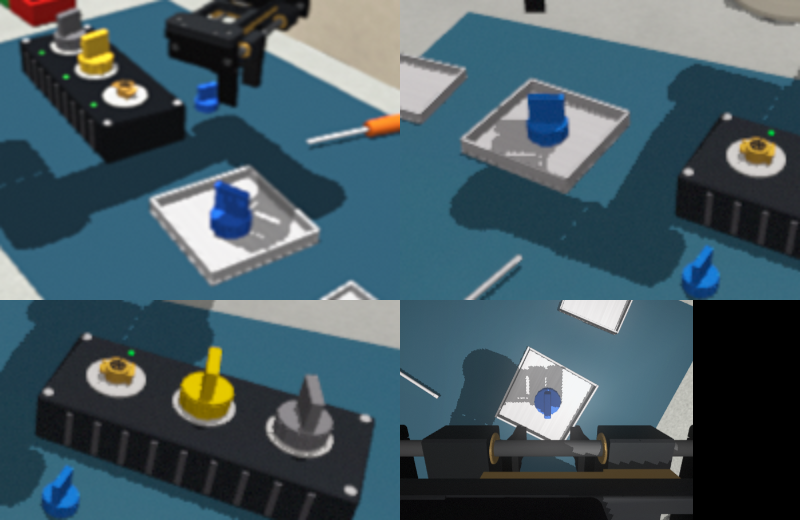

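The cap stands upright in the large tray, the port is open, and the yellow and grey caps are still on. The gripper is clear.

```bash
python3 -c "
from station import close_job; print(close_job())"
```

```text
the job is handed in; nothing more can be done
None
```

I unscrewed the blue cap, lifted it off and set it down upright in the 150 mm steel tray; the grey and yellow caps are still on their ports, and the job was handed in at about 11.5 s.

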